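Switch off the insulation tester and unscrew the dust cap of its first port

TASK

Make the portable insulation tester ready for its lead: first turn its selector to off, the position marked by the one big round dot, and leave it there; then unscrew the dust cap of the port in the middle of the panel, the one next to the selector, and lift it off. The tester's two ports have opposite threads so that leads cannot be swapped, one left-hand and one right-hand, and nothing shows which is which: if the cap will not turn one way, try the other. Leave the other cap on and the things lying about where they are, and finish still holding the cap in the gripper, right way up and at least 5 cm above its own port.

Things in the scene. Friction and masses are not known exactly. Their poses are not given: they have to be found in the camera images.
- tester: portable insulation tester, a heavy dark case with a grey panel, 216 x 330 x 80 mm standing fixed on the bench, panel level, carrying handle on its front (-x) side. Origin: centre of its underside, x points away from its front, y to its left, z up; the panel is at z = 80 mm. On the panel, from left to right along -y: selector, middle port (port_a), right port; display behind the ports
- selector (a joint): angle of the selector, rad: 0 when its pointer points at the round dot (off), growing counter-clockwise seen from above; detents every 0.393 rad (22.5 degrees), stops at +-1.62. Between detents it snaps to the nearer one (about 0.06 N m). It starts one to three detents counter-clockwise of off
- selector_grip (a point): on the axis of the selector, a black pointer knob: a bar 42 mm long, 13 mm wide, on a round foot 39 mm across and 8 mm high, its top 25 mm above the panel; this point is 16 mm above the panel and lies in the bar, to be gripped across the 13 mm. Its x axis points along the bar to its pointer end, z up
- off_mark (a point): the round dot, 10 mm across, flush on the panel beyond the selector (35 mm from its axis, on the tester's x side): off. The other positions have narrow bars 8 mm long
- port_a (a point): foot of the middle port's thread, on its axis, on top of a square flange 58 mm wide, 83 mm above the bench; axes as the tester. The nipple in the cap stands 21 mm above this point; steep three-start thread, lead 24 mm, hand unknown. From home the cap stops dead within 0.2 rad the tightening way; the other way it climbs and comes free after about 2.2 rad, 9 mm up
- cap_a: dust cap of the middle port: loose black hollow cap, 45 mm diameter, 27 mm high, 28 to 56 g, grey raised bar across its top. Origin: centre of its lower rim, at port_a when home, as it starts; x along the bar, z up. Turns easily, stays where let go; free of the thread, it clears the nipple at 22 mm up. Pads gripping its outside at 15 to 25 N slip round it when it is stopped
- cap_b: dust cap of the right port, the same as cap_a, 102 mm to its right (-y of the tester): to stay on
- probe_red: test probe lying on the bench to the right of the tester, 16 x 143 x 16 mm: bystander. Origin: centre of its underside
- screwdriver_cross: screwdriver lying on the bench to the left of the tester, 24 x 173 x 22 mm: bystander. Origin: centre of its underside
- tape_black: roll of insulating tape behind the tester, 67 mm diameter, 19 mm high: bystander. Origin: centre of its underside
- terminal_plug_a: small terminal block behind the tester, 39 x 20 x 12 mm: bystander. Origin: centre of its underside
There are look-alikes about, which are no part of the job. What is shaped like the cap_a but orange is not meant.

How it is judged:
By the outcome, as a careful person would: the job done as asked, in the order asked, and still so for the second after the job is handed in, while the arm keeps its last pose, push and grip.
It also fails if it takes over 72 s, if anything falls off the work surface, if the arm or the gripper's body presses on something with over 40 N, if the wrist force passes 120 N, or if a joint passes its speed limit or range.

ROBOT

A 6-joint arm with a two-finger parallel gripper is mounted at the origin on a cart in front of the work surface, level with it; the furniture and walls round the work are solid. World frame = base frame: x ahead of the robot, y to its left, z up, the work surface at z = 0. Lengths are in m, angles in rad, forces in N, time in s.
With the tool pointing down it reaches from about 0.3 to 0.775 m from the base axis. Payload 14.6 kg.
Tool frame: the origin (TCP) lies on the mounting face of the last link; the fingertips stand 199 mm ahead of it and the grasp point (between the pads) lies 180 mm ahead of it; z points along the fingers, y is the line along which they close (so a half turn about z gives the same grasp; the last joint's range is limited). The gripper opens to 94 mm and grips with 3 to 60 N. Pads are 16 mm wide; open, the fingers measure 119 mm over their backs; the gripper's body (75 mm by 177 mm) begins 78 mm behind the grasp point.
Start: joints at [-1.252, 0.3, 1.521, -0, 1.321, -0.067], TCP at [0.207, -0.51, 0.405] pointing down, gripper open.
Joint ranges: [-3.03, 3.03], [-0.79, 2.21], [0.23, 2.52], [-1.04, 4.18], [0, 3.07], [-2.55, 2.55]. Speed limits (rad/s): [2.22, 2.22, 2.57, 3.14, 3.14, 3.14].

INTERFACE

Orientations are given as [roll, pitch, yaw] about the fixed x, y, z axes, in that order (R = Rz(yaw) Ry(pitch) Rx(roll)).
In Python, from station import telemetry, cams, workorder, finder gives the robot as it stands.
- The arm moves only by the tool jog_arm, never from a script. Its argument "rows" is a list of rows, each an object with "gripper": the finger opening in m, from 0 to 0.094; "slide": the shift along the tool's x, y, z in m, a list of three; "spin": the turn about the tool's z in rad. In form: [{"gripper": gripper, "slide": [tx, ty, tz], "spin": spin}, ...]. A call has 1 to 8 rows; each row is the pose to reach, as a shift and turn from the pose commanded when the call began, along the tool's axes at that moment; what a row does not reach only later rows make up. A row lasts 1/10 s, in which the tool goes at most 50 mm and 8.59 degrees, less where a joint would pass 70% of its speed; a pose out of reach is approached as far as the arm can. A call with a gripper value outside its range is refused whole. The fingers move at their own pace and stop on an object; "squeeze" is the grip in N (left out, the last holds). Time passes only in rows, so rows that repeat a pose let the fingers close. It gives the time, the measured TCP pose, the force, the opening and the grip force at its end, in the units of the state.
- telemetry.get_obs(): the state, without advancing time (a new reading comes with each control period).
- cams.camera(name): name is "scene" or "top"; returns (picture, depth): 420x560x3 uint8, red, green, blue; 420x560 float32, m along the optical axis (not along the pixel's ray), 0 where there is no reading.
- cams.camera_info(name): a dict with "camera_matrix" (3x3 intrinsics, pixels), "k1" (the pictures are not rectified: a ray, as slopes to the right and down, at radius r is drawn at 1 + k1 r^2 times it, then the intrinsics apply), "R" (3x3) and "t" (3): a world point X has camera coordinates R X + t. Camera axes: x right, y down, z forward; pixel columns grow to the right and rows downward; lengths in m; the calibration is good to about 2 mm. A picture is of the moment at which its call begins. camera_info takes no time and is no camera call.
- workorder.hand_in(): hands the job in; it is judged then, once.
Trained networks look in the newest picture that a camera, given by its name, has taken for a name from the list of things; names that differ only in an ending like _2 or _b are one class to them, and where a whole thing is asked for, a point or a joint stands for the part that bears it (a point fixed in the world has none). Each returns a list of dicts, best first, with "confidence" (0 to 1); they miss things now and then, are a little off and sometimes report something else, mostly with a low value. They report only what shows in the picture. A call takes as long as a camera call. They do not tell look-alikes from the thing itself.
- finder.find_in(target, camera): "point" ([x, y, z] in m, in world coordinates, good to about 4 mm: the middle of the surface that is visible of it).
- finder.masks_of(target, camera): "region" (420x560 bool, what is visible of it).
The state is a dict: "time_s": time; "qpos": joint angles; "joint_vel": joint speeds; "tau": joint torques, N m; "ee_pos": TCP position; "eef_rot": TCP orientation; "force": force on the tool from outside, world axes, zero at the start; "moment": the same for the moment, N m; "grip_width": finger opening in m; "grip_force": force on a finger pad.
Only numpy, scipy, OpenCV 4.12 (cv2) and the standard library are available. Lean on these libraries where they do the work, as an engineer would, in place of code of your own. Each camera call takes 0.05 s, during which the arm holds its last target. There are 200 camera calls.

## Working session

There is one attempt and no reset: what is moved stays moved. The work goes in short steps, Python scripts to look and compute and a tool call to move; the robot and the scene stay as the last step left them, time stands still between calls to the robot, and variables do not carry over. Pictures are saved under pics/ and viewed, at most 10 in all, crops included, and the job is handed in when it is done.

Besides the shell and the picture viewer there is one more tool, called after "Call:" as a command line: name --argument value ..., lists and objects as JSON in quotes. jog_arm: Moves the arm, as the interface text tells. Its arguments: {"type":"object","properties":{"rows":{"type":"array","items":{"type":"object","properties":{"gripper":{"type":"number"},"slide":{"type":"array","items":{"type":"number"}},"spin":{"type":"number"}}}},"squeeze":{"type":"number"}},"required":["rows"]}

```bash
mkdir -p pics; cat > h.py <<'E'
import numpy as np, cv2
from station import telemetry, cams, workorder, finder
def und(ci,uv):
    K=np.array(ci["camera_matrix"]);k=ci["k1"]
    d=np.array([(uv[0]-K[0,2])/K[0,0],(uv[1]-K[1,2])/K[1,1]]);s=d.copy()
    for _ in range(30): s=d/(1+k*(s@s))
    return s
def ray(cam,uv):
    ci=cams.camera_info(cam);R=np.array(ci["R"]);t=np.array(ci["t"])
    return -R.T@t, R.T@np.r_[und(ci,uv),1]
def atz(cam,uv,z):
    o,d=ray(cam,uv);return o+d*(z-o[2])/d[2]
def atd(cam,uv,dep):
    o,d=ray(cam,uv);return o+d*dep
def proj(cam,X):
    ci=cams.camera_info(cam);p=np.array(ci["R"])@X+np.array(ci["t"]);s=p[:2]/p[2]
    s=s*(1+ci["k1"]*(s@s));K=np.array(ci["camera_matrix"]);return K[0,0]*s[0]+K[0,2],K[1,1]*s[1]+K[1,2]
E
python3 - <<'E'
from h import *
ims=[]
for c in ["scene","top"]:
    im,d=cams.camera(c);ims.append(im);np.save(f"/tmp/{c}.npy",d)
    ci=cams.camera_info(c);print(c,np.round(-np.array(ci["R"]).T@ci["t"],3),np.array(ci["camera_matrix"])[0,0],np.round(ci["R"],2).tolist())
    cv2.imwrite(f"pics/{c}0.png",im[:,:,::-1])
    for t in ["tester","selector_grip","selector","off_mark","port_a","cap_a"]:
        try: print(t,[(np.round(r["point"],3).tolist(),round(r["confidence"],2)) for r in finder.find_in(t,c)])
        except Exception as e: print(t,e)
o=telemetry.get_obs();print(o["time_s"],o["ee_pos"],o["eef_rot"],o["grip_width"])
E
```

```text
scene [-0.471  0.551  0.575] 496.34396302875564 [[-0.46, -0.89, 0.0], [-0.35, 0.18, -0.92], [0.82, -0.42, -0.4]]
tester [([0.416, 0.147, 0.072], 0.76)]
selector_grip [([0.446, 0.182, 0.094], 0.52)]
selector [([0.448, 0.18, 0.095], 0.72)]
off_mark [([0.417, 0.148, 0.064], 0.67)]
port_a [([0.417, 0.146, 0.071], 0.83)]
cap_a [([0.45, 0.079, 0.098], 0.76), ([0.477, -0.019, 0.1], 0.56)]
top [0.448 0.025 1.009] 478.22990668657275 [[0.03, -1.0, 0.02], [-0.99, -0.03, -0.11], [0.11, -0.02, -0.99]]
tester [([0.483, 0.075, 0.08], 0.6)]
selector_grip [([0.455, 0.173, 0.098], 0.81)]
selector [([0.455, 0.177, 0.097], 0.61)]
off_mark [([0.483, 0.076, 0.082], 0.85)]
port_a [([0.482, 0.083, 0.081], 0.56)]
cap_a [([0.447, -0.241, 0.026], 0.78), ([0.464, 0.069, 0.109], 0.77), ([0.482, -0.025, 0.111], 0.63), ([0.543, -0.256, 0.028], 0.62)]
0.7 [ 0.20695106 -0.50957103  0.40465977] [-3.14158384e+00 -5.82548210e-06  3.85757239e-01] 0.09378360523696605
```

View pics/scene0.png

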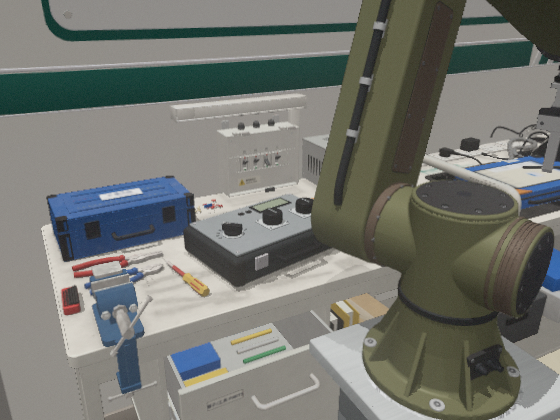

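View pics/top0.png

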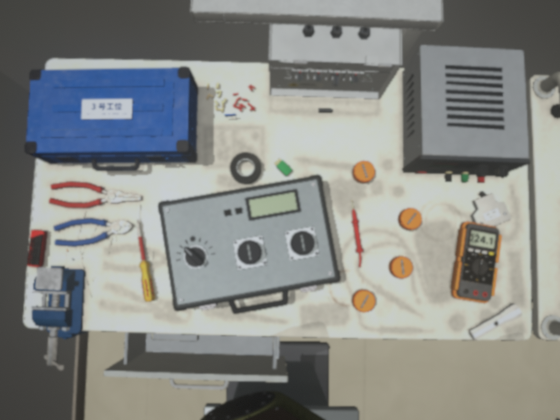

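Top view: the selector is at (195,256), the black middle cap at (249,252) and the black right cap at (302,243). Orange look-alikes lie on the bench at (364,171), (411,218), (401,266) and (364,300). The middle black cap next to the selector is the one meant. I'll enlarge it to confirm and measure.

```bash
cat > m.py <<'E'
from h import *
im,d=cams.camera("top")
cv2.imwrite("pics/crop1.png",cv2.resize(im[165:320,150:350,::-1],None,fx=4,fy=3.8,interpolation=cv2.INTER_CUBIC)[:600,:800])
# tester panel corners
for t in ["tester","cap_a","selector"]:
    for r in finder.masks_of(t,"top")[:4]:
        m=r["region"].astype(np.uint8);c=max(cv2.findContours(m,0,2)[0],key=cv2.contourArea)
        rc=cv2.minAreaRect(c);ys,xs=np.nonzero(m)
        print(t,round(r["confidence"],2),len(xs),rc)
        P=np.array([atd("top",(x,y),d[y,x]) for x,y in zip(xs,ys) if d[y,x]>0])
        zt=np.percentile(P[:,2],95);Q=P[P[:,2]>zt-.006]
        print("   top z",zt.round(4),"mean",Q.mean(0).round(4),"mid",((Q.max(0)+Q.min(0))/2).round(4),"rectcentre@z",atz("top",rc[0],zt).round(4))
        if t=="tester":
            print(np.array([atz("top",p,.08) for p in cv2.boxPoints(rc)]).round(3).tolist())
im2,d2=cams.camera("scene")
for t in ["cap_a","selector"]:
    for r in finder.masks_of(t,"scene")[:3]:
        ys,xs=np.nonzero(r["region"])
        P=np.array([atd("scene",(x,y),d2[y,x]) for x,y in zip(xs,ys) if d2[y,x]>0])
        zt=np.percentile(P[:,2],95);Q=P[P[:,2]>zt-.006]
        print("scene",t,round(r["confidence"],2),len(xs),zt.round(4),Q.mean(0).round(4),((Q.max(0)+Q.min(0))/2).round(4))
E
python3 m.py
```

```text
tester 0.98 17702 ((248.347900390625, 248.68826293945312), (122.52206420898438, 169.3234405517578), 79.9393081665039)Traceback (most recent call last):
  File "m.py", line 10, in <module>
    P=np.array([atd("top",(x,y),d[y,x]) for x,y in zip(xs,ys) if d[y,x]>0])
                ~~~^^^^^^^^^^^^^^^^^^^^
  File "h.py", line 14, in atd
    o,d=ray(cam,uv);return o+d*dep
        ~~~^^^^^^^^
  File "h.py", line 9, in ray
    ci=cams.camera_info(cam);R=np.array(ci["R"]);t=np.array(ci["t"])
ValueError: time passes only in moves, steps and waits
```

View pics/crop1.png

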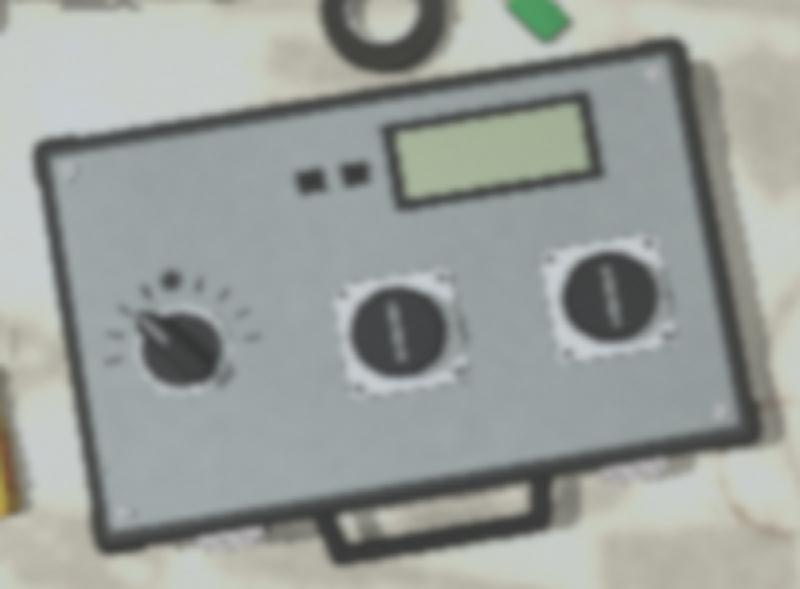

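The crop confirms it: a black middle cap at crop (400,331), right next to the selector at (180,347). The round dot is at (171,279). The pointer end is at about (143,318), on the second bar counter-clockwise of off.

```bash
sed -i 's/^def und/_I={c:cams.camera_info(c) for c in ("scene","top")}\ndef und/; s/cams.camera_info(cam)/_I[cam]/' h.py; python3 m.py
python3 - <<'E'
from h import *
f=lambda x,y:(150+(x+.5)/4-.5,165+(y+.5)/3.8-.5)
for n,p,z in [("dot",(171,279),.08),("selfoot",(181,349),.088),("tip",(143,318),.105),("capA",(400,331),.11),("capB",(610,296),.11),("barA1",(392,305),.11),("barA2",(404,360),.11),("c1",(45,150),.08),("c2",(680,45),.08),("c3",(755,435),.08),("c4",(105,545),.08)]:
    print(n,atz("top",f(*p),z).round(4))
E
```

```text
tester 0.71 17721 ((248.6991424560547, 248.52566528320312), (123.09964752197266, 168.8115997314453), 80.10173797607422)
   top z 0.0844 mean [0.4877 0.0816 0.0815] mid [0.4887 0.0777 0.0944] rectcentre@z [0.4735 0.0744 0.0844]
[[0.558, 0.261, 0.08], [0.626, -0.063, 0.08], [0.39, -0.109, 0.08], [0.326, 0.208, 0.08]]
cap_a 0.93 483 ((301.5, 243.0), (24.0, 23.0), 90.0)
   top z 0.1127 mean [ 0.4867 -0.0265  0.1102] mid [ 0.4871 -0.0258  0.1107] rectcentre@z [ 0.4859 -0.0256  0.1127]
cap_a 0.91 456 ((400.5, 266.5), (23.0, 23.0), 90.0)
   top z 0.0301 mean [ 0.447  -0.2384  0.0274] mid [ 0.447  -0.2387  0.0291] rectcentre@z [ 0.4469 -0.2349  0.0301]
cap_a 0.87 440 ((409.5, 219.0), (22.0, 23.0), 90.0)
   top z 0.0296 mean [ 0.5468 -0.2579  0.027 ] mid [ 0.5469 -0.258   0.0279] rectcentre@z [ 0.5454 -0.2537  0.0296]
cap_a 0.64 469 ((249.00001525878906, 252.50001525878906), (23.33452033996582, 23.33452033996582), 45.0)
   top z 0.1125 mean [0.4658 0.0719 0.1101] mid [0.4656 0.0714 0.1109] rectcentre@z [0.4653 0.072  0.1125]
selector 0.71 335 ((194.5, 257.0), (18.0, 21.0), 90.0)
   top z 0.1066 mean [0.4542 0.1768 0.1047] mid [0.4539 0.1772 0.105 ] rectcentre@z [0.4539 0.1743 0.1066]
scene cap_a 0.75 296 0.1106 [0.4607 0.0757 0.1087] [0.4638 0.0754 0.1083]
scene cap_a 0.6 243 0.1108 [ 0.4815 -0.023   0.109 ] [ 0.4835 -0.0247  0.1089]
scene selector 0.6 223 0.1044 [0.4493 0.1785 0.1024] [0.4488 0.1794 0.1021]
dot [0.4906 0.1846 0.08  ]
selfoot [0.4551 0.1767 0.088 ]
tip [0.4697 0.1926 0.105 ]
capA [0.4669 0.071  0.11  ]
capB [ 0.487  -0.0269  0.11  ]
barA1 [0.4795 0.0752 0.11  ]
barA2 [0.4527 0.0687 0.11  ]
c1 [0.555  0.2496 0.08  ]
c2 [ 0.6195 -0.0601  0.08  ]
c3 [ 0.4196 -0.1005  0.08  ]
c4 [0.3556 0.2101 0.08  ]
```

```bash
cat > go.py <<'E'
import sys
from h import *
x,y,z,w=map(float,sys.argv[1:5]);o=telemetry.get_obs()
p=np.array(o["ee_pos"]);a=o["eef_rot"][2]
from scipy.spatial.transform import Rotation as T
R=T.from_euler("xyz",o["eef_rot"]).as_matrix()
print("slide",(R.T@(np.array([x,y,z])-p)).round(4),"spin",round((a-w+np.pi)%(2*np.pi)-np.pi,3),"t",o["time_s"],"q",np.round(o["qpos"],2))
E
python3 go.py .4545 .177 .36 .99
```

```text
slide [ 0.4877 -0.543   0.0447] spin -0.604 t 1.15 q [-1.25  0.3   1.52  0.    1.32 -0.07]
```

Call:
jog_arm --rows '[{"gripper":0.04,"slide":[0.4877,-0.543,0],"spin":-0.604},{"gripper":0.04,"slide":[0.4877,-0.543,0],"spin":-0.604},{"gripper":0.04,"slide":[0.4877,-0.543,0],"spin":-0.604},{"gripper":0.04,"slide":[0.4877,-0.543,0],"spin":-0.604},{"gripper":0.04,"slide":[0.4877,-0.543,0],"spin":-0.604},{"gripper":0.04,"slide":[0.4877,-0.543,0],"spin":-0.604},{"gripper":0.04,"slide":[0.4877,-0.543,0],"spin":-0.604},{"gripper":0.04,"slide":[0.4877,-0.543,0],"spin":-0.604}]' --squeeze 15

```text
time_s: 1.95
ee_pos: [0.3426, -0.1313, 0.405]
eef_rot: [3.141, -0.0, 0.989]
force: [0.5, -0.6, -0.1]
grip_width: 0.0401
grip_force: 0.0
```

```bash
python3 go.py .4545 .177 .36 .99
```

```text
slide [ 0.3191 -0.0759  0.045 ] spin -0.001 t 1.95 q [-0.47 -0.12  1.98  0.    1.28  0.12]
```

Call:
jog_arm --rows '[{"gripper":0.04,"slide":[0.319,-0.076,0.02],"spin":0},{"gripper":0.04,"slide":[0.319,-0.076,0.02],"spin":0},{"gripper":0.04,"slide":[0.319,-0.076,0.045],"spin":0},{"gripper":0.04,"slide":[0.319,-0.076,0.045],"spin":0},{"gripper":0.04,"slide":[0.319,-0.076,0.045],"spin":0},{"gripper":0.04,"slide":[0.319,-0.076,0.045],"spin":0},{"gripper":0.04,"slide":[0.319,-0.076,0.045],"spin":0},{"gripper":0.04,"slide":[0.319,-0.076,0.045],"spin":0}]'

```text
time_s: 2.75
ee_pos: [0.4546, 0.1779, 0.3585]
eef_rot: [-3.14, 0.001, 0.993]
force: [0.5, -0.4, -0.0]
grip_width: 0.0404
grip_force: 0.0
```

```bash
python3 go.py .4545 .177 .291 .99
```

```text
slide [-0.0007  0.0005  0.0675] spin 0.003 t 2.75 q [0.3  0.21 1.75 0.   1.19 0.88]
```

Descend, then close on the bar.

Call:
jog_arm --rows '[{"gripper":0.04,"slide":[0,0,0.03],"spin":0},{"gripper":0.04,"slide":[0,0,0.05],"spin":0},{"gripper":0.04,"slide":[0,0,0.06],"spin":0},{"gripper":0.04,"slide":[0,0,0.067],"spin":0},{"gripper":0.04,"slide":[0,0,0.067],"spin":0},{"gripper":0.04,"slide":[0,0,0.067],"spin":0}]'

```text
time_s: 3.35
ee_pos: [0.4544, 0.175, 0.2934]
eef_rot: [3.141, -0.001, 0.99]
force: [-0.1, -0.2, 0.2]
grip_width: 0.0401
grip_force: 0.0
```

Call:
jog_arm --rows '[{"gripper":0.008,"slide":[0,0,0],"spin":0},{"gripper":0.008,"slide":[0,0,0],"spin":0},{"gripper":0.008,"slide":[0,0,0],"spin":0},{"gripper":0.008,"slide":[0,0,0],"spin":0},{"gripper":0.008,"slide":[0,0,0],"spin":0},{"gripper":0.008,"slide":[0,0,0],"spin":0}]' --squeeze 15

```text
time_s: 3.95
ee_pos: [0.4544, 0.1751, 0.2929]
eef_rot: [3.141, -0.001, 0.99]
force: [3.1, 0.0, 1.5]
grip_width: 0.013
grip_force: 14.9
```

```bash
python3 -c "
from h import *
im,d=cams.camera('top');cv2.imwrite('pics/g1.png',cv2.resize(im[200:320,130:290,::-1],None,fx=5,fy=5))
o=telemetry.get_obs();print(o['force'],o['moment'],o['grip_width'],o['grip_force'],o['eef_rot'])"
```

```text
[ 4.28654782 -0.31309402  2.27176638] [-0.00532417 -0.61010851 -0.00424884] 0.012998222040792408 14.89847257733345 [ 3.14088601e+00 -6.78448390e-04  9.89795352e-01]
```

Call:
jog_arm --rows '[{"gripper":0.008,"slide":[0,0,0],"spin":0.13},{"gripper":0.008,"slide":[0,0,0],"spin":0.26},{"gripper":0.008,"slide":[0,0,0],"spin":0.39},{"gripper":0.008,"slide":[0,0,0],"spin":0.52},{"gripper":0.008,"slide":[0,0,0],"spin":0.65},{"gripper":0.008,"slide":[0,0,0],"spin":0.785},{"gripper":0.008,"slide":[0,0,0],"spin":0.785},{"gripper":0.008,"slide":[0,0,0],"spin":0.785}]' --squeeze 20

```text
time_s: 4.8
ee_pos: [0.454, 0.1756, 0.2929]
eef_rot: [-3.14, -0.0, 0.205]
force: [-0.8, 5.5, 2.9]
grip_width: 0.0124
grip_force: 19.9
```

```bash
python3 -c "
from h import *
o=telemetry.get_obs();print(o['force'],o['moment'],o['grip_width'],o['grip_force'],o['eef_rot'],o['ee_pos'])"
```

```text
[-0.84872524  5.53562977  2.9314606 ] [1.23998932 0.16886454 0.04204915] 0.012398808108350003 19.94131028652191 [-3.14015186e+00 -1.83585401e-04  2.04540615e-01] [0.4540249  0.17560644 0.29291919]
```

Call:
jog_arm --rows '[{"gripper":0.04,"slide":[0,0,0],"spin":0},{"gripper":0.04,"slide":[0,0,0],"spin":0},{"gripper":0.04,"slide":[0,0,0],"spin":0},{"gripper":0.05,"slide":[0,0,-0.03],"spin":0},{"gripper":0.06,"slide":[0,0,-0.07],"spin":0},{"gripper":0.065,"slide":[-0.05,0,-0.07],"spin":0},{"gripper":0.065,"slide":[-0.1,0,-0.07],"spin":0},{"gripper":0.065,"slide":[-0.15,0,-0.07],"spin":0}]'

```text
time_s: 5.6
ee_pos: [0.3055, 0.144, 0.3622]
eef_rot: [3.141, 0.001, 0.204]
force: [0.2, 0.3, 0.7]
grip_width: 0.0646
grip_force: 0.0
```

```bash
python3 -c "
from h import *
im,d=cams.camera('top');cv2.imwrite('pics/g2.png',cv2.resize(im[200:300,150:290,::-1],None,fx=5.6,fy=5.6,interpolation=cv2.INTER_CUBIC))"; python3 go.py .4655 .072 .34 1.2
```

```text
slide [0.1478 0.103  0.021 ] spin -0.995 t 5.65 q [ 0.33 -0.16  2.12  0.    1.19  1.7 ]
```

View pics/g2.png

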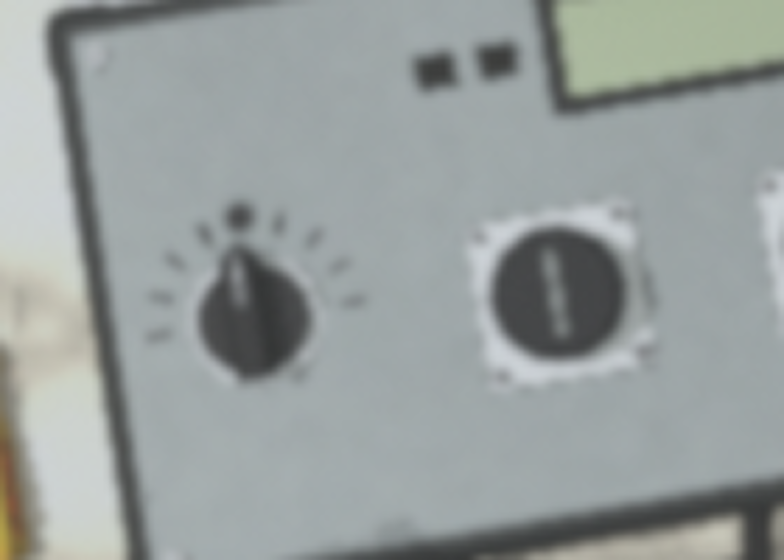

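The pointer is now at the dot (240,217), so the selector is off. The middle cap is at crop (560,292). Next I go over the cap with the wrist mid-range.

Call:
jog_arm --rows '[{"gripper":0.065,"slide":[0.148,0.103,0],"spin":-1.515},{"gripper":0.065,"slide":[0.148,0.103,0],"spin":-1.515},{"gripper":0.065,"slide":[0.148,0.103,0],"spin":-1.515},{"gripper":0.065,"slide":[0.148,0.103,0],"spin":-1.515},{"gripper":0.065,"slide":[0.148,0.103,0],"spin":-1.515},{"gripper":0.065,"slide":[0.148,0.103,0],"spin":-1.515},{"gripper":0.065,"slide":[0.148,0.103,0],"spin":-1.515},{"gripper":0.065,"slide":[0.148,0.103,0],"spin":-1.515}]'

```text
time_s: 6.45
ee_pos: [0.4732, 0.0737, 0.3624]
eef_rot: [-3.141, 0.0, 1.395]
force: [-0.6, -0.2, 0.5]
grip_width: 0.0653
grip_force: 0.0
```

Call:
jog_arm --rows '[{"gripper":0.065,"slide":[0,0,0],"spin":-0.15},{"gripper":0.065,"slide":[0,0,0],"spin":-0.3},{"gripper":0.065,"slide":[0,0,0],"spin":-0.44},{"gripper":0.065,"slide":[0,0,0],"spin":-0.44}]'

```text
time_s: 6.85
ee_pos: [0.4732, 0.0738, 0.3625]
eef_rot: [-3.141, -0.0, 1.832]
force: [-0.6, -0.2, -0.3]
grip_width: 0.065
grip_force: 0.0
```

```bash
python3 go.py .4655 .072 .287 1.72
```

```text
slide [ 0.0003 -0.0078  0.0755] spin 0.112 t 6.85 q [ 0.08  0.18  1.77 -0.    1.19 -0.18]
```

Call:
jog_arm --rows '[{"gripper":0.065,"slide":[0,-0.008,0],"spin":0.11},{"gripper":0.065,"slide":[0,-0.008,0.03],"spin":0.11},{"gripper":0.065,"slide":[0,-0.008,0.055],"spin":0.11},{"gripper":0.065,"slide":[0,-0.008,0.07],"spin":0.11},{"gripper":0.065,"slide":[0,-0.008,0.075],"spin":0.11},{"gripper":0.065,"slide":[0,-0.008,0.075],"spin":0.11},{"gripper":0.065,"slide":[0,-0.008,0.075],"spin":0.11}]'

```text
time_s: 7.55
ee_pos: [0.4657, 0.0718, 0.2884]
eef_rot: [3.141, 0.0, 1.718]
force: [-0.1, 0.0, 0.8]
grip_width: 0.0649
grip_force: 0.0
```

Call:
jog_arm --rows '[{"gripper":0.04,"slide":[0,0,0],"spin":0},{"gripper":0.04,"slide":[0,0,0],"spin":0},{"gripper":0.04,"slide":[0,0,0],"spin":0},{"gripper":0.04,"slide":[0,0,0],"spin":0},{"gripper":0.04,"slide":[0,0,0],"spin":0}]' --squeeze 15

```text
time_s: 8.05
ee_pos: [0.4657, 0.0718, 0.2881]
eef_rot: [3.14, 0.0, 1.719]
force: [3.4, 0.2, 2.6]
grip_width: 0.0448
grip_force: 15.0
```

```bash
cat > s.py <<'E'
from h import *
o=telemetry.get_obs()
for k in ["time_s","force","moment","grip_width","grip_force","eef_rot","ee_pos","qpos"]: print(k,np.round(o[k],4))
E
python3 s.py
```

```text
time_s 8.05
force [3.4281 0.213  2.6454]
moment [ 0.0313 -0.6368  0.0525]
grip_width 0.0448
grip_force 15.0009
eef_rot [3.1401e+00 1.0000e-04 1.7193e+00]
ee_pos [0.4657 0.0718 0.2881]
qpos [ 0.0753  0.2653  1.8618  0.      1.013  -0.0733]
```

Call:
jog_arm --rows '[{"gripper":0.04,"slide":[0,0,0],"spin":-0.1},{"gripper":0.04,"slide":[0,0,-0.0005],"spin":-0.2},{"gripper":0.04,"slide":[0,0,-0.001],"spin":-0.3},{"gripper":0.04,"slide":[0,0,-0.0015],"spin":-0.4},{"gripper":0.04,"slide":[0,0,-0.0015],"spin":-0.4}]'

```text
time_s: 8.55
ee_pos: [0.4656, 0.0717, 0.2889]
eef_rot: [3.141, 0.0, 2.122]
force: [6.8, -0.2, -5.5]
grip_width: 0.0451
grip_force: 15.0
```

```bash
python3 s.py
```

```text
time_s 8.55
force [ 6.8003 -0.1822 -5.4516]
moment [-0.0628 -1.3711 -0.3005]
grip_width 0.0451
grip_force 14.9928
eef_rot [3.1409e+00 4.0000e-04 2.1224e+00]
ee_pos [0.4656 0.0717 0.2889]
qpos [ 0.075   0.2639  1.8612  0.      1.0156 -0.4766]
```

CCW is stopped (−0.30 N m, the pads slip), so this is a left-hand thread. I'll turn clockwise and climb with it.

Call:
jog_arm --rows '[{"gripper":0.04,"slide":[0,0,0.001],"spin":0.1},{"gripper":0.04,"slide":[0,0,0.0007],"spin":0.2},{"gripper":0.04,"slide":[0,0,0.0003],"spin":0.3},{"gripper":0.04,"slide":[0,0,0],"spin":0.4},{"gripper":0.04,"slide":[0,0,-0.0004],"spin":0.5},{"gripper":0.04,"slide":[0,0,-0.0004],"spin":0.5}]'

```text
time_s: 9.15
ee_pos: [0.4656, 0.0718, 0.2897]
eef_rot: [3.141, 0.0, 1.618]
force: [4.7, -0.6, 0.2]
grip_width: 0.0448
grip_force: 15.0
```

```bash
python3 s.py
```

```text
time_s 9.15
force [ 4.7452 -0.6101  0.2343]
moment [-0.1449 -1.0748 -0.0094]
grip_width 0.0448
grip_force 15.0023
eef_rot [3.1406 0.     1.6179]
ee_pos [0.4656 0.0718 0.2897]
qpos [ 7.5300e-02  2.6280e-01  1.8606e+00 -1.0000e-04  1.0172e+00  2.8300e-02]
```

It turns freely clockwise and climbs. I'll continue.

Call:
jog_arm --rows '[{"gripper":0.04,"slide":[0,0,-0.0005],"spin":0.13},{"gripper":0.04,"slide":[0,0,-0.001],"spin":0.26},{"gripper":0.04,"slide":[0,0,-0.0015],"spin":0.39},{"gripper":0.04,"slide":[0,0,-0.002],"spin":0.52},{"gripper":0.04,"slide":[0,0,-0.0025],"spin":0.65},{"gripper":0.04,"slide":[0,0,-0.003],"spin":0.78},{"gripper":0.04,"slide":[0,0,-0.0035],"spin":0.91},{"gripper":0.04,"slide":[0,0,-0.0035],"spin":0.91}]'

```text
time_s: 9.95
ee_pos: [0.4656, 0.0718, 0.2932]
eef_rot: [3.141, -0.001, 0.71]
force: [4.3, -0.1, 0.8]
grip_width: 0.0451
grip_force: 15.0
```

```bash
python3 s.py
```

```text
time_s 9.95
force [ 4.2582 -0.0754  0.8401]
moment [-0.0534 -1.0524 -0.0394]
grip_width 0.0451
grip_force 15.0028
eef_rot [ 3.141e+00 -6.000e-04  7.100e-01]
ee_pos [0.4656 0.0718 0.2932]
qpos [ 7.5200e-02  2.5730e-01  1.8579e+00 -1.0000e-04  1.0255e+00  9.3600e-01]
```

Call:
jog_arm --rows '[{"gripper":0.04,"slide":[0,0,-0.0005],"spin":0.14},{"gripper":0.04,"slide":[0,0,-0.001],"spin":0.28},{"gripper":0.04,"slide":[0,0,-0.0016],"spin":0.42},{"gripper":0.04,"slide":[0,0,-0.0021],"spin":0.56},{"gripper":0.04,"slide":[0,0,-0.0026],"spin":0.7},{"gripper":0.04,"slide":[0,0,-0.0032],"spin":0.84},{"gripper":0.04,"slide":[0,0,-0.0037],"spin":0.98},{"gripper":0.04,"slide":[0,0,-0.0042],"spin":1.12}]'

```text
time_s: 10.75
ee_pos: [0.4657, 0.072, 0.2975]
eef_rot: [-3.14, -0.001, -0.41]
force: [8.1, 3.2, -1.5]
grip_width: 0.0451
grip_force: 15.0
```

Call:
jog_arm --rows '[{"gripper":0.04,"slide":[0,0,-0.0004],"spin":0.12},{"gripper":0.04,"slide":[0,0,-0.0008],"spin":0.2},{"gripper":0.04,"slide":[0,0,-0.002],"spin":0.2},{"gripper":0.04,"slide":[0,0,-0.004],"spin":0.2},{"gripper":0.04,"slide":[0,0,-0.006],"spin":0.2},{"gripper":0.04,"slide":[0,0,-0.006],"spin":0.2}]'

```text
time_s: 11.35
ee_pos: [0.4654, 0.0717, 0.3032]
eef_rot: [3.141, 0.0, -0.605]
force: [1.7, -0.9, 0.8]
grip_width: 0.045
grip_force: 15.0
```

```bash
python3 s.py
```

```text
time_s 11.35
force [ 1.6539 -0.9039  0.8459]
moment [ 0.0919 -0.3649  0.0145]
grip_width 0.045
grip_force 15.0002
eef_rot [ 3.1412e+00  4.0000e-04 -6.0520e-01]
ee_pos [0.4654 0.0717 0.3032]
qpos [ 7.5100e-02  2.4240e-01  1.8498e+00 -1.0000e-04  1.0500e+00  2.2511e+00]
```

Lifts with no pull, so the cap is free. Raising it about 90 mm.

Call:
jog_arm --rows '[{"gripper":0.04,"slide":[0,0,-0.01],"spin":0},{"gripper":0.04,"slide":[0,0,-0.02],"spin":0},{"gripper":0.04,"slide":[0,0,-0.035],"spin":0},{"gripper":0.04,"slide":[0,0,-0.055],"spin":0},{"gripper":0.04,"slide":[0,0,-0.075],"spin":0},{"gripper":0.04,"slide":[0,0,-0.085],"spin":0},{"gripper":0.04,"slide":[0,0,-0.085],"spin":0},{"gripper":0.04,"slide":[0,0,-0.085],"spin":0}]'

```text
time_s: 12.15
ee_pos: [0.4652, 0.0718, 0.3877]
eef_rot: [3.141, 0.001, -0.61]
force: [-0.5, -0.4, -0.8]
grip_width: 0.0452
grip_force: 15.0
```

```bash
python3 s.py; python3 -c "
from h import *
a,_=cams.camera('top');b,_=cams.camera('scene')
a=cv2.resize(a[165:325,150:350,::-1],(750,600));b=cv2.resize(b[130:290,170:370,::-1],(750,600))
cv2.imwrite('pics/f.png',cv2.resize(np.hstack([a,b]),(800,320)))
cv2.imwrite('pics/fs.png',b)"
```

```text
time_s 12.15
force [-0.5339 -0.3565 -0.7952]
moment [ 0.0486 -0.0115  0.0361]
grip_width 0.0452
grip_force 14.9993
eef_rot [ 3.1412e+00  5.0000e-04 -6.1010e-01]
ee_pos [0.4652 0.0718 0.3877]
qpos [ 0.0753  0.1385  1.7585 -0.      1.2452  2.2562]
```

View pics/f.png

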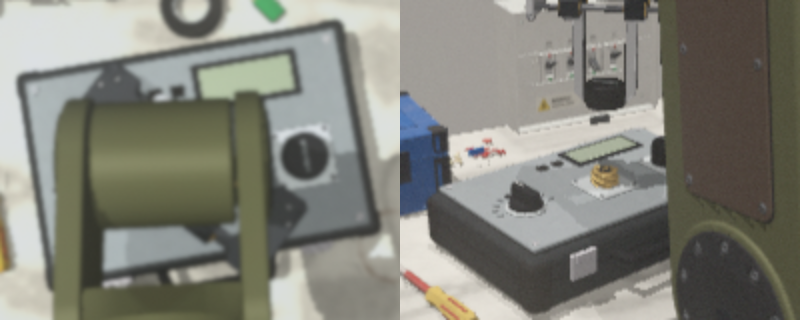

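The cap is held upright in the fingers at (605,93). The brass nipple is bare at (603,175), the right cap is still on at (305,155), and the selector (525,195) is still turned toward its dot. The cap is about 10 cm above its port, so I'm handing in.

```bash
python3 -c "
from station import workorder
print(workorder.hand_in())"
```

```text
the job is handed in; nothing more can be done
None
```

The job is handed in: the selector was turned to off first, then the middle cap (left-hand thread) was unscrewed, and the gripper holds it upright about 10 cm above its port, with the right cap still on.

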